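# Chill the returned sample cups on the cold block

## Task

Lay the standing cold block down ready first: do not lift it, but push it against the low fence of the bed so that it tips over the fence edge and lies on its side on the bed, metal plate upward and roughly square to the bed. Only then lift the clear cover off the sample tray by its knob and stand it upright on the bench clear of the tray, move every cup from the tray onto the metal plate, standing upright, and finally put the cover back down fully on the empty tray. Leave the bottle, pear and timer where they are.

Things in the scene. Friction and masses are not known exactly. Their poses are not given: they have to be found in the camera images.
- bed: fixed low bed, flat, 175 mm deep, 300 wide, 20 high. Origin at bench level under the middle of its front edge; x points from that edge across the bed, y left along the edge, z up. The front face with its steel strip is the fence: a vertical step of 20 mm. At x = 165 to 175 mm a back stop stands up to 36 mm above the bench.
- cold_block: loose white block, 88 mm thick (x), 240 wide (y), 150 tall (z), about 0.85 kg, too thick to grip; origin at the centre of its foot. It stands on end 5 to 40 mm before the fence, +x face towards it, turned under 0.15 rad. Once its foot is against the fence, a push of 60 to 80 mm at 120 mm height tips it onto the bed, where its foot sticks out 20 to 50 mm before the fence.
- plate (a point): centre of the block's metal plate, which covers nearly the whole -x face (226 mm by 136 mm) of the block; the point lies on the surface and the axes are those of the block. With the block standing the plate faces away from the fence; with the block lying on the bed it faces up, 108 mm above the bench, and the block's z axis points along the bed's x
- sample_tray: fixed shallow steel tray, 114 mm (x) by 254 mm (y), origin at bench level under its centre; floor 4 mm above the bench, rim 4 mm thick and 14 mm high. The cups stand in a row along its y, 75 mm apart. A tall fixed dispenser bottle (290 mm) stands on the bench at x 0.63, y -0.19, behind the tray, and a tall carton to its left (x over 0.64): keep clear of them. The bench between tray and bed is free
- cover: loose clear plastic cover, open below, a hood 96 mm (x) by 236 mm (y) by 90 mm high with 3.5 mm walls, 0.25 kg; origin at the centre of its lower rim. It starts over the cups on the tray: its rim stands on the tray floor (origin 4 mm above the bench), inside the tray rim with 5 mm play all round. It fits either way round.
- knob (a point): top of the cover's knob, 124 mm above the cover's origin: an upright bar 22 mm thick (cover's x), 56 mm long (cover's y) and 34 mm high
- cup_1: sample cup with screw lid, 73 mm high, lid 62 mm across in the top 20 mm, body about 50 mm, 85 g; origin at the centre of its underside. Two or three of the cups cup_1, cup_2, cup_3 are there, on the tray under the cover; any order on the plate will do
- cup_2: as cup_1
- cup_3: as cup_1
- bottle: bystander: reagent bottle 101 mm tall, 56 mm across, origin at its foot
- pear: bystander: standing pear, 52 mm across, 76 mm tall, origin at its foot
- timer: bystander: bench timer 66x66x19 mm, origin at its foot

How it is judged (in metres and radians):
On the way, in this order (a step that is already met when the one before it is completed fails the run):
1. the cold block lies still on the bed behind its fence, plate up, with the cover still on the tray (angle between cold_block's own z axis and vertical between 1.45 and 1.69 rad and height (world z) of plate between 0.098 and 0.118 m and angle between the z axis of cold_block and the x axis of bed, either way round below 0.26 rad and x of plate in the frame of bed between 0.012 and 0.1 m and y of plate in the frame of bed between -0.07 and 0.07 m and linear speed of cold_block below 0.02 m/s and horizontal distance between cover and sample_tray below 0.03 m and height (world z) of cover below 0.02 m), for 0.3 s.
2. the cover stands upright on the bench clear of the tray, let go (horizontal distance between cover and sample_tray above 0.11 m and height (world z) of cover between -0.003 and 0.006 m and angle between cover's own z axis and vertical below 0.05 rad and contact force between cover and the fingers below 0.1 N and linear speed of cover below 0.02 m/s), for 0.3 s.
At the end, for the whole second after the job is handed in: The block lies still on its side on the bed, plate up, square to the bed within 15 degrees, behind the fence and within 70 mm of the bed's middle; every cup stands upright at rest on the plate, its centre 12 mm or more inside the edges; the cover stands fully down inside the tray rim (angle between cold_block's own z axis and vertical between 1.45 and 1.69 rad and height (world z) of plate between 0.098 and 0.118 m and angle between the z axis of cold_block and the x axis of bed, either way round below 0.26 rad and x of plate in the frame of bed between 0.012 and 0.1 m and y of plate in the frame of bed between -0.07 and 0.07 m and linear speed of each of cold_block, cup_1, cup_2, cup_3, cover below 0.02 m/s and x of cup_1 in the frame of plate between -0.008 and 0.008 m and y of cup_1 in the frame of plate between -0.108 and 0.108 m and z of cup_1 in the frame of plate between -0.063 and 0.063 m and angle between each of cup_1, cup_2, cup_3's own z axis and vertical below 0.15 rad and x of cup_2 in the frame of plate between -0.008 and 0.008 m and y of cup_2 in the frame of plate between -0.108 and 0.108 m and z of cup_2 in the frame of plate between -0.063 and 0.063 m and x of cup_3 in the frame of plate between -0.008 and 0.008 m and y of cup_3 in the frame of plate between -0.108 and 0.108 m and z of cup_3 in the frame of plate between -0.063 and 0.063 m and height (world z) of cover between 0 and 0.008 m and angle between cover's own z axis and vertical below 0.04 rad and x of cover in the frame of sample_tray between -0.01 and 0.01 m and y of cover in the frame of sample_tray between -0.01 and 0.01 m); the robot touches nothing.
It fails at once if the cold block is lifted instead of tipped (height (world z) of plate above 0.19 m).
It fails at once if the bottle is disturbed (distance of bottle from where it was at the start of the episode above 0.03 m).
It fails at once if the pear is disturbed (distance of pear from where it was at the start of the episode above 0.03 m).
It fails at once if the timer is disturbed (distance of timer from where it was at the start of the episode above 0.03 m).
Of cup_1, cup_2, cup_3 only 2 to 3 are there at a start; the rules pass over those that are not, and their reading is None.
At some moment in a run one of cover may be knocked a few centimetres aside while the robot is not near it.
It also fails if it takes over 210 s, if anything falls off the work surface, if the arm or the gripper's body presses on something with over 40 N, if the wrist force passes 120 N, or if a joint passes its speed limit or range.

## Robot

A 6-joint arm with a two-finger parallel gripper is mounted at the origin on a cart in front of the work surface, level with it; the furniture and walls round the work are solid. World frame = base frame: x ahead of the robot, y to its left, z up, the work surface at z = 0. Lengths are in mm, angles in rad, forces in N, time in s.
With the tool pointing down it reaches from about 300 to 775 mm from the base axis. Payload 14.6 kg.
Tool frame: the origin (TCP) lies at the very end of the fingers, on their centre line; the grasp point (between the pads) lies 19 mm behind it; z points along the fingers, y is the line along which they close (so a half turn about z gives the same grasp; the last joint's range is limited). The gripper opens to 94 mm and grips with 3 to 60 N. Pads are 16 mm wide; open, the fingers measure 119 mm over their backs; the gripper's body (75 mm by 177 mm) begins 78 mm behind the grasp point.
Start: joints at [1.275, 0.3, 1.521, -0, 1.321, -0.067], TCP at [124.743, 535.657, 205.446] pointing down, gripper open.
Joint ranges: [-3.03, 3.03], [-0.79, 2.21], [0.23, 2.52], [-1.04, 4.18], [0, 3.07], [-2.55, 2.55]. Speed limits (rad/s): [2.22, 2.22, 2.57, 3.14, 3.14, 3.14].

## Interface

Orientations are given as [roll, pitch, yaw] about the fixed x, y, z axes, in that order (R = Rz(yaw) Ry(pitch) Rx(roll)).
In Python, from cell import manip, camera, get_calibration gives the robot as it stands. The module is installed in compiled form; this text tells all that it offers.
- The arm moves only by the tool jog_arm, never from a script. Its argument "plan" is one flat list of numbers, 6 for each row, row after row: the shift along the world's x, y, z in m, then the turn, a rotation vector about the world's x, y, z in degrees. A call has 1 to 20 rows; each row is the pose to reach, as a shift and turn from the pose commanded when the call began; what a row does not reach only later rows make up. A row lasts 1/10 s, in which the tool goes at most 50 mm and 8.59 degrees, less where a joint would pass 70% of its speed; a pose out of reach is approached as far as the arm can. A call with a gripper value outside its range is refused whole. "claw" is the finger opening in m, from 0 to 0.094, set as the call begins (left out, the last holds). The fingers move at their own pace and stop on an object; "force" is the grip in N (left out, the last holds). Time passes only in rows, so rows that repeat a pose let the fingers close. It gives the time, the measured TCP pose, the force, the opening and the grip force at its end, in the units of the state.
- manip.read_state(): the state, without advancing time (a new reading comes with each control period).
- camera(name): name is "scene" or "top" or "wrist"; returns (picture, depth): 420x560x3 uint8, red, green, blue; 420x560 float32, mm along the optical axis (not along the pixel's ray), 0 where there is no reading.
- get_calibration(name): a dict with "fx", "fy", "cx", "cy" (pixels), "k1" (the pictures are not rectified: a ray, as slopes to the right and down, at radius r is drawn at 1 + k1 r^2 times it, then the intrinsics apply), "origin" and "attitude" of the camera in the world. Camera axes: x right, y down, z forward; pixel columns grow to the right and rows downward; lengths in mm; the calibration is good to about 2 mm. A picture is of the moment at which its call begins: read the wrist's pose just before it. get_calibration takes no time and is no camera call; for the wrist camera it gives the pose at the moment of the call.
- manip.sign_off(): hands the job in; it is judged then, once.
The state is a dict: "clock": time; "joints": joint angles; "qd": joint speeds; "effort": joint torques, N m; "eef_pos": TCP position; "eef_rot": TCP orientation; "wrist_force": force on the tool from outside, world axes, zero at the start; "moment": the same for the moment, N m; "finger_gap": finger opening in mm; "finger_force": force on a finger pad.
Only numpy, scipy, OpenCV 4.12 (cv2) and the standard library are available. Lean on these libraries where they do the work, as an engineer would, in place of code of your own. Each camera call takes 0.05 s, during which the arm holds its last target. There are 200 camera calls.

## Working session

There is one attempt and no reset: what is moved stays moved. The work goes in short steps, Python scripts to look and compute and a tool call to move; the robot and the scene stay as the last step left them, time stands still between calls to the robot, and variables do not carry over. Pictures are saved under pics/ and viewed, at most 14 in all, crops included, and the job is handed in when it is done.

Besides the shell and the picture viewer there is one more tool, called after "Call:" by a JSON object that holds its "api" and its "payload", one argument or row to a line. jog_arm: Moves the arm, as the interface text tells. Its arguments: {"type":"object","properties":{"plan":{"type":"array"},"claw":{"type":"number"},"force":{"type":"number"}},"required":["plan"]}

```bash
mkdir -p pics; cat > h.py <<'E'
import numpy as np, cv2
from cell import manip, camera, get_calibration
from scipy.spatial.transform import Rotation as R
def att(c):
    a=np.array(c["attitude"],float)
    return a if a.shape==(3,3) else (R.from_euler('xyz',a).as_matrix() if a.size==3 else R.from_quat(a).as_matrix())
def rays(c,px):
    K=np.array([[c["fx"],0,c["cx"]],[0,c["fy"],c["cy"]],[0,0,1]],float)
    u=cv2.undistortPoints(np.array(px,float).reshape(-1,1,2),K,np.array([c["k1"],0,0,0,0.]))[:,0]
    return np.c_[u,np.ones(len(u))]
def at_z(c,px,z):
    d=rays(c,px)@att(c).T; o=np.array(c["origin"],float)
    return o+d*((np.asarray(z)-o[2])/d[:,2])[:,None]
def cloud(c,depth):
    v,u=np.mgrid[:420,:560]; r=rays(c,np.c_[u.ravel(),v.ravel()])
    p=(r*depth.reshape(-1,1))@att(c).T+np.array(c["origin"],float)
    p[depth.ravel()==0]=np.nan
    return p.reshape(420,560,3)
def snap(name,fn,scale=1.4):
    c=get_calibration(name); im,d=camera(name)
    cv2.imwrite('pics/'+fn+'.png',cv2.resize(im[:,:,::-1],None,fx=scale,fy=scale,interpolation=cv2.INTER_CUBIC))
    np.savez('pics/'+fn+'.npz',im=im,d=d,P=cloud(c,d)); return c,im,d
E
python3 - <<'E'
from h import *
for n in ("top","scene"):
    c,_,_=snap(n,n+"0"); print(n,c)
print(manip.read_state())
E
```

```text
top {'fx': 420.72929613402994, 'fy': 420.72929613402994, 'cx': 278.99933804364287, 'cy': 211.8532410933055, 'k1': -0.12669033448913555, 'origin': array([ 388.6419408 ,   96.62252116, 1286.99539813]), 'attitude': array([-2.99877872,  0.00680805, -1.59032316])}
scene {'fx': 515.9453937973859, 'fy': 515.9453937973859, 'cx': 280.97377482053105, 'cy': 201.84339612322356, 'k1': -0.1301106045576597, 'origin': array([ -54.24262381, -794.22531427, 1482.46748015]), 'attitude': array([-2.48916013e+00,  1.68041287e-03, -6.08406202e-01])}
{'clock': 0.1, 'joints': array([ 1.27540935e+00,  3.00408719e-01,  1.52146142e+00,  5.09095753e-05,
        1.32070060e+00, -6.66420930e-02]), 'qd': array([ 0.0001713 , -0.00183236, -0.00220234,  0.0006777 , -0.00242098,
        0.00114604]), 'effort': array([ 5.06848610e-04, -5.32636929e+01, -3.53284371e+01,  7.09029450e-02,
        2.34229368e-02, -1.01724484e-04]), 'eef_pos': array([124.66618566, 535.46817221, 204.97116623]), 'eef_rot': array([-3.14062002e+00, -1.14337358e-04,  2.91283509e+00]), 'wrist_force': array([ 0.01469572, -0.79550348,  0.36018998]), 'moment': array([ 0.01723164,  0.04674341, -0.02072715]), 'finger_force': 0.0, 'finger_gap': 94.0990562255137}
```

View pics/top0.png

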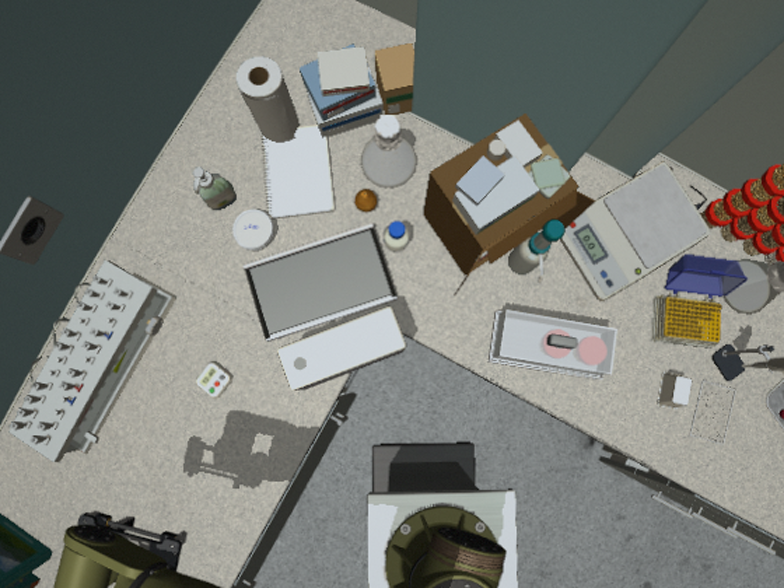

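View pics/scene0.png

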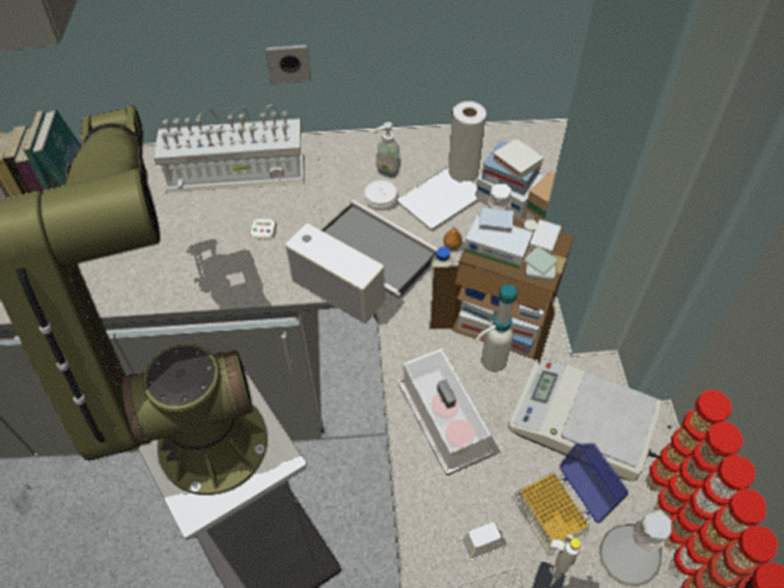

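The top picture shows the bed at about (320,285), with the block standing before it, its top face corners at (277,348), (395,308), (405,345) and (290,388). The covered tray is at (555,340) with two cups at (557,345) and (593,350), the bottle at (397,235), the pear at (366,200) and the timer at (213,380). Next I'll measure block, bed and tray.

```bash
python3 - <<'E'
from h import *
z=np.load('pics/top0.npz');P=z['P'];im=z['im'];c=get_calibration('top')
def rect(m,lbl):
    pts=P[m][:,:2].astype(np.float32); r=cv2.minAreaRect(pts); print(lbl,m.sum(),np.round(r[0]),np.round(r[1]),round(r[2],1),'z',np.median(P[m][:,2]).round(1)); print(cv2.boxPoints(r).round().tolist())
v,u=np.mgrid[:420,:560]
def comp(m,seed):
    n,l=cv2.connectedComponents(m.astype(np.uint8)); return l==l[seed[1],seed[0]]
Z=P[:,:,2]
def box(x0,y0,x1,y1): return (u>x0/1.4)&(u<x1/1.4)&(v>y0/1.4)&(v<y1/1.4)
m=comp((abs(Z-150)<8),(243,248)); rect(m,'blocktop')
m=comp((abs(Z-20)<7)&box(240,220,400,345),(228,200)); rect(m,'bedfloor')
m=(abs(Z-36)<6)&box(240,220,400,345); rect(m,'backstop?')
m=comp((abs(Z-94)<6)&box(485,300,620,380),(370,235)); rect(m,'covertop')
m=(abs(Z-126)<8)&box(485,300,620,380); rect(m,'knob')
for n,p,zz in (('bottle',(397,230),101),('pear',(366,200),76),('timer',(213,380),19)):
    q=(int(p[0]/1.4),int(p[1]/1.4)); print(n,at_z(c,[q],[zz]).round(),P[q[1],q[0]].round())
# tray corners at rim z14, by hand
print(at_z(c,np.array([(497,305),(616,321),(612,377),(490,363)])/1.4,[14]*4).round())
print('bed', at_z(c,np.array([(247,268),(377,228),(397,325),(268,338)])/1.4,[36,36,20,20]).round())
E
```

```text
blocktop 2829 [455. 200.] [ 88. 239.] 19.9 z 149.5
[[373.0, 297.0], [454.0, 73.0], [537.0, 103.0], [456.0, 328.0]]
bedfloor 5198 [604. 255.] [168. 302.] 17.3 z 20.0
[[479.0, 375.0], [569.0, 86.0], [729.0, 136.0], [640.0, 425.0]]
backstop? 591 [710. 259.] [108. 346.] 6.5 z 33.7
[[637.0, 425.0], [675.0, 81.0], [783.0, 93.0], [744.0, 437.0]]
covertop 2517 [ 461. -240.] [237.  98.] 78.7 z 93.3
[[389.0, -347.0], [485.0, -366.0], [532.0, -133.0], [436.0, -114.0]]
knob 162 [ 460. -240.] [59. 22.] 79.4 z 126.4
[[444.0, -267.0], [466.0, -271.0], [477.0, -214.0], [455.0, -210.0]]
bottle [[699.  87. 101.]] [699.  87. 103.]
pear [[775. 151.  76.]] [782. 152.  56.]
timer [[398. 490.  19.]] [398. 492.  13.]
[[ 549. -130.   14.]
 [ 507. -395.   14.]
 [ 385. -378.   14.]
 [ 423. -110.   14.]]
bed [[638. 414.  36.]
 [721. 128.  36.]
 [509.  89.  20.]
 [486. 369.  20.]]
```

```bash
python3 - <<'E'
from h import *
im=np.load('pics/top0.npz')['im'][:,:,::-1]
a=cv2.resize(im[155:285,165:300],(780,751)[:2],interpolation=cv2.INTER_CUBIC)[:600] if 0 else cv2.resize(im[155:285,165:300],None,fx=4,fy=4,interpolation=cv2.INTER_CUBIC)
b=cv2.resize(im[210:275,345:445],None,fx=2.6,fy=2.6*1,interpolation=cv2.INTER_CUBIC)
o=np.zeros((600,800,3),np.uint8);o[:520,:540]=a;o[:b.shape[0],540:800]=b[:,:260];cv2.imwrite('pics/crop1.png',o)
E
```

```text
(no output)
```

View pics/crop1.png

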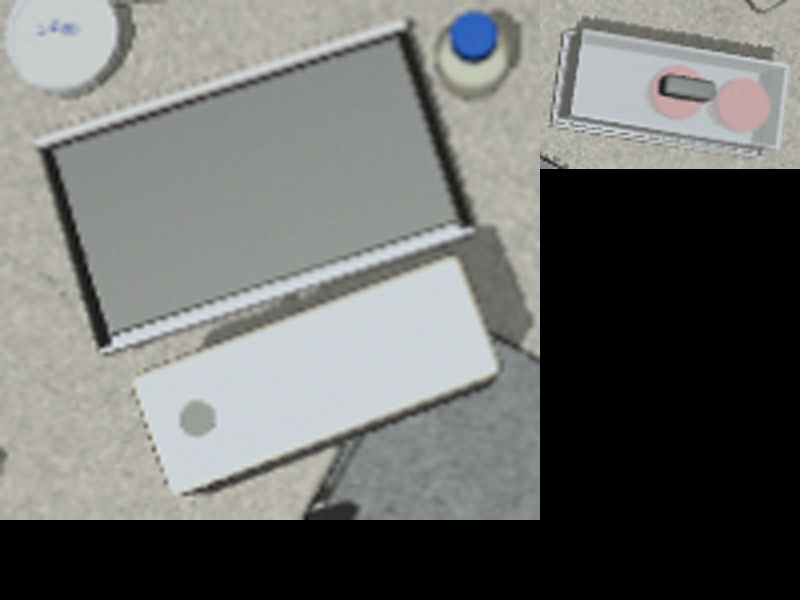

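The crop gives bed outer corners (38,145), (408,22), (472,228) and (103,352). The cover shows two cups, in the middle and right slots.

```bash
python3 - <<'E'
from h import *
c=get_calibration('top')
q=np.array([(38,145),(408,22),(474,228),(103,350)])/4+[165,155]
p=at_z(c,q,[36,36,20,20])[:,:2];print(p.round())
for a,b in((3,2),(0,1)):
    d=p[a]-p[b];print(np.linalg.norm(d),np.arctan2(-d[0],d[1]),(p[a]+p[b])/2)
print(np.linalg.norm((p[0]+p[1]-p[2]-p[3])/2))
y=.308;ex=np.array([np.cos(y),np.sin(y)]);ey=np.array([-ex[1],ex[0]]);O=(p[2]+p[3])/2
for w in((455,200),(373,297),(454,73),(537,103),(456,328)):print(w,(np.array(w)-O)@ex,(np.array(w)-O)@ey)
rot=R.from_euler('xyz',[np.pi,0,np.pi+y])*R.from_euler('xyz',manip.read_state()['eef_rot']).inv();print(np.degrees(rot.as_rotvec()))
print('pre',O+ex*-150,O+ey*-6)
E
```

```text
[[639. 420.]
 [728. 135.]
 [570.  88.]
 [483. 371.]]
296.50495127267146 0.3002939882558048 [526.37979154 229.62726417]
298.1605854281147 0.3051206888353737 [683.59485996 277.48121235]
164.33678253611566
(455, 200) -77.00239045061612 -6.594034244537118
(373, 297) -125.73774061734598 110.69989417516508
(454, 73) -116.45580901066178 -127.31448720892027
(537, 103) -28.267040283886274 -123.88796266423932
(456, 328) -37.245818530114086 115.07936050193138
[ 5.66206704e-02 -4.39100882e-03  3.07539374e+01]
pre [383.43852423 184.1542601 ] [528.1987117  223.90961348]
```

Call:
{"api": "jog_arm", "payload": {
  "plan": [0.03, -0.045, 0.03, 0, 0, 6, 0.06, -0.09, 0.03, 0, 0, 12, 0.09, -0.135, 0.03, 0, 0, 18, 0.12, -0.18, 0.03, 0, 0, 24, 0.15, -0.225, 0.03, 0, 0, 30, 0.18, -0.27, 0.03, 0, 0, 30.7, 0.21, -0.315, 0.03, 0, 0, 30.7, 0.246, -0.36, 0.03, 0, 0, 30.7, 0.246, -0.36, 0.0, 0, 0, 30.7, 0.246, -0.36, -0.04, 0, 0, 30.7, 0.246, -0.36, -0.085, 0, 0, 30.7, 0.246, -0.36, -0.085, 0, 0, 30.7, 0.246, -0.36, -0.085, 0, 0, 30.7]
}}

```text
clock: 1.4
eef_pos: [370.9, 175.8, 121.4]
eef_rot: [-3.142, -0.001, -2.834]
wrist_force: [1.1, -0.6, 1.1]
finger_gap: 93.9
finger_force: 0.0
```

Call:
{"api": "jog_arm", "payload": {
  "plan": [0, 0, -0.03, 0, 0, 0, 0, 0, -0.056, 0, 0, 0, 0.0095, 0.003, -0.056, 0, 0, 0, 0.019, 0.006, -0.056, 0, 0, 0, 0.0286, 0.009, -0.056, 0, 0, 0, 0.0334, 0.0105, -0.056, 0, 0, 0, 0.038, 0.012, -0.056, 0, 0, 0, 0.043, 0.0134, -0.056, 0, 0, 0, 0.0477, 0.0149, -0.056, 0, 0, 0, 0.0525, 0.0164, -0.056, 0, 0, 0, 0.057, 0.0178, -0.056, 0, 0, 0, 0.057, 0.0178, -0.056, 0, 0, 0]
}}

```text
clock: 2.6
eef_pos: [428.3, 193.7, 65.2]
eef_rot: [3.142, -0.0, -2.835]
wrist_force: [-2.4, -0.8, 1.3]
finger_gap: 94.0
finger_force: 1.5
```

Call:
{"api": "jog_arm", "payload": {
  "plan": [0.0038, 0.0012, 0, 0, 0, 0, 0.0076, 0.0024, 0, 0, 0, 0, 0.0105, 0.0033, 0, 0, 0, 0, 0.0105, 0.0033, 0, 0, 0, 0]
}}

```text
clock: 3.0
eef_pos: [434.3, 195.7, 65.0]
eef_rot: [3.142, -0.011, -2.837]
wrist_force: [-41.1, -10.6, 31.7]
finger_gap: 93.7
finger_force: 21.3
```

```bash
python3 - <<'E'
from h import *
c,im,d=snap('top','t2');Z=np.load('pics/t2.npz')['P']
P=Z; v,u=np.mgrid[:420,:560]
m=(abs(P[:,:,2]-150)<8)&(u>170)&(u<300)&(v>190)&(v<290)
n,l=cv2.connectedComponents(m.astype(np.uint8));k=np.argmax(np.bincount(l[m]));m=l==k
r=cv2.minAreaRect(P[m][:,:2].astype(np.float32));print(r,cv2.boxPoints(r).round())
print(manip.read_state()['wrist_force'])
E
```

```text
((486.929931640625, 210.0584716796875), (88.83968353271484, 238.43638610839844), 17.43689727783203) [[409. 310.]
 [480.  83.]
 [565. 110.]
 [494. 337.]]
[-40.15767867  -9.3092922   31.04834704]
```

Call:
{"api": "jog_arm", "payload": {
  "plan": [-0.01, -0.003, 0, 0, 0, 0, -0.024, -0.0075, 0, 0, 0, 0, -0.024, -0.0075, 0.03, 0, 0, 0, -0.024, -0.0075, 0.055, 0, 0, 0, -0.01, -0.003, 0.055, 0, 0, 0, -0.005, -0.0015, 0.055, 0, 0, 0, 0, 0, 0.055, 0, 0, 0, 0.005, 0.0015, 0.055, 0, 0, 0, 0.0095, 0.003, 0.055, 0, 0, 0, 0.0143, 0.0045, 0.055, 0, 0, 0, 0.019, 0.006, 0.055, 0, 0, 0, 0.0238, 0.0074, 0.055, 0, 0, 0]
}}

```text
clock: 4.25
eef_pos: [461.3, 203.9, 120.2]
eef_rot: [-3.141, -0.003, -2.835]
wrist_force: [-18.2, -5.2, 29.2]
finger_gap: 94.0
finger_force: 13.6
```

Call:
{"api": "jog_arm", "payload": {
  "plan": [0.0048, 0.0015, 0, 0, 0, 0, 0.0095, 0.003, 0, 0, 0, 0, 0.0143, 0.0045, 0, 0, 0, 0, 0.019, 0.006, 0, 0, 0, 0, 0.0238, 0.0074, 0, 0, 0, 0, 0.0286, 0.0089, 0, 0, 0, 0, 0.0286, 0.0089, 0, 0, 0, 0]
}}

```text
clock: 4.95
eef_pos: [491.7, 213.4, 120.8]
eef_rot: [3.142, 0.003, -2.835]
wrist_force: [1.2, -0.8, -0.6]
finger_gap: 93.7
finger_force: 0.0
```

Call:
{"api": "jog_arm", "payload": {
  "plan": [-0.005, -0.0015, 0.03, 0, 0, 0, -0.005, -0.0015, 0.07, 0, 0, 0, -0.005, -0.05, 0.11, 0, 0, 0, -0.03, -0.1, 0.11, 0, 0, 0, -0.05, -0.15, 0.11, 0, 0, 0, -0.05, -0.2, 0.11, 0, 0, 0, -0.05, -0.25, 0.11, 0, 0, 0, -0.05, -0.3, 0.11, 0, 0, 0, -0.05, -0.3, 0.11, 0, 0, 0]
}}

```text
clock: 5.85
eef_pos: [440.1, -90.3, 229.3]
eef_rot: [-3.141, -0.0, -2.837]
wrist_force: [-0.1, -0.2, 0.6]
finger_gap: 94.1
finger_force: 0.0
```

```bash
python3 - <<'E'
from h import *
c,im,d=snap('top','t3');P=np.load('pics/t3.npz')['P']; v,u=np.mgrid[:420,:560]
m=(abs(P[:,:,2]-108)<8)&(u>170)&(u<300)&(v>150)&(v<290)
n,l=cv2.connectedComponents(m.astype(np.uint8));k=np.argmax(np.bincount(l[m]));m=l==k
r=cv2.minAreaRect(P[m][:,:2].astype(np.float32));print(r,cv2.boxPoints(r).round());q=P[m]
A=np.c_[q[:,:2],np.ones(len(q))];print(np.linalg.lstsq(A,q[:,2],rcond=None)[0],np.median(q[:,2]))
E
```

```text
((556.89501953125, 229.96429443359375), (150.9861297607422, 241.42921447753906), 17.050622940063477) [[449. 323.]
 [520.  92.]
 [664. 137.]
 [594. 368.]]
[2.88930998e-03 1.98360936e-03 1.05974639e+02] 108.09668003213278
```

View pics/t3.png

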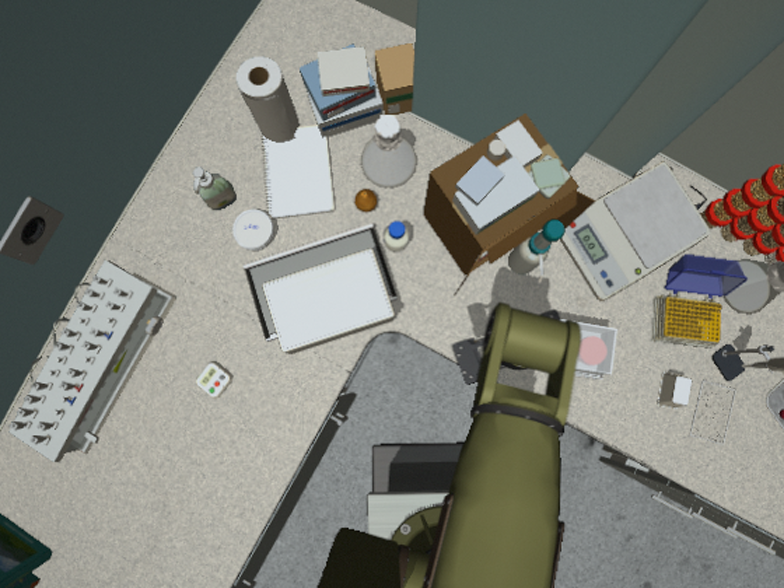

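The block now lies plate-up at (557,230), yaw 17°, height 108, square on the bed. Now I'll re-check the cover and find a free bench spot for it.

```bash
python3 - <<'E'
from h import *
P0=np.load('pics/top0.npz')['P'];P3=np.load('pics/t3.npz')['P']
# grid 4mm, x 250..800, y -450..600
W,H=(1050//4,550//4)
def mp(P,cond):
    g=np.zeros((H,W),np.uint8); q=P[cond]; i=((q[:,0]-250)/4).astype(int); j=((q[:,1]+450)/4).astype(int)
    k=(i>=0)&(i<H)&(j>=0)&(j<W); g[i[k],j[k]]=1; return g
f=lambda P: mp(P,abs(P[:,:,2])<6)
o=mp(P0,(P0[:,:,2]>9)); o3=mp(P3,(P3[:,:,2]>9)&(P3[:,:,2]<112)&(P3[:,:,1]>60))
F=cv2.morphologyEx(f(P0)|f(P3),cv2.MORPH_CLOSE,np.ones((3,3)))
blk=np.zeros_like(F);blk0=mp(P0,(P0[:,:,2]>9)&(P0[:,:,2]<160)&(P0[:,:,1]>60)&(P0[:,:,1]<340)&(P0[:,:,0]<545)&(P0[:,:,0]>360)) 
o=o&~blk0
F=F&~o&~o3
np.save('free.npy',F)
best=[]
for yaw in np.arange(-1.6,1.6,.1):
    hx,hy=50/4,120/4
    k=np.zeros((75,75),np.uint8); 
    cv2.fillPoly(k,[cv2.boxPoints(((37,37),(2*hy,2*hx),0)).astype(int)],1)
    # col=y,row=x ; world yaw rotates x->y
    s,c=np.sin(yaw),np.cos(yaw)
    pts=[(37+(a*hx*s+b*hy*c),37+(a*hx*c-b*hy*s)) for a,b in((1,1),(1,-1),(-1,-1),(-1,1))]
    k[:]=0;cv2.fillPoly(k,[np.round(pts).astype(int)],1)
    cost=cv2.filter2D((1-F).astype(np.float32),-1,k.astype(np.float32),borderType=cv2.BORDER_CONSTANT)
    for i in range(0,H):
        for j in range(0,W):
            x,y=252+4*i,-448+4*j
            r=np.hypot(x,y)
            if 20<i<H-1 and 350<r<740 and np.hypot(x-460,y+240)>150: best.append((cost[i,j],x,y,round(yaw,1)))
best.sort();n=0;seen=[]
for b in best:
    if all(np.hypot(b[1]-s[1],b[2]-s[2])>60 for s in seen): seen.append(b);print(b)
    if len(seen)>12:break
vis=cv2.resize(F[::-1,::-1]*255,None,fx=3,fy=3,interpolation=cv2.INTER_NEAREST)
for x in range(300,800,100):cv2.putText(vis,str(x),(0,int((800-x)/4*3)),0,.4,128)
for y in range(-400,600,100):cv2.putText(vis,str(y),(int((600-y)/4*3),400),0,.4,128)
cv2.imwrite('pics/free.png',vis)
E
```

```text
(np.float32(-5.6590783e-13), 356, -436, np.float64(1.1))
(np.float32(-4.2443086e-13), 364, 588, np.float64(-1.6))
(np.float32(-1.6168795e-13), 420, -444, np.float64(1.5))
(np.float32(-1.2631871e-13), 336, 312, np.float64(0.9))
(np.float32(-1.2389188e-13), 344, 404, np.float64(1.5))
(np.float32(-1.2126597e-13), 440, 588, np.float64(0.9))
(np.float32(1.0355654e-14), 400, 372, np.float64(-0.8))
(np.float32(1.0), 444, 416, np.float64(-0.7))
(np.float32(1.0), 488, 464, np.float64(-0.7))
(np.float32(1.0), 488, 548, np.float64(0.9))
(np.float32(2.0), 544, 488, np.float64(-0.9))
(np.float32(8.0), 556, -8, np.float64(-1.0))
(np.float32(15.0), 336, -376, np.float64(-0.1))
```

View pics/free.png

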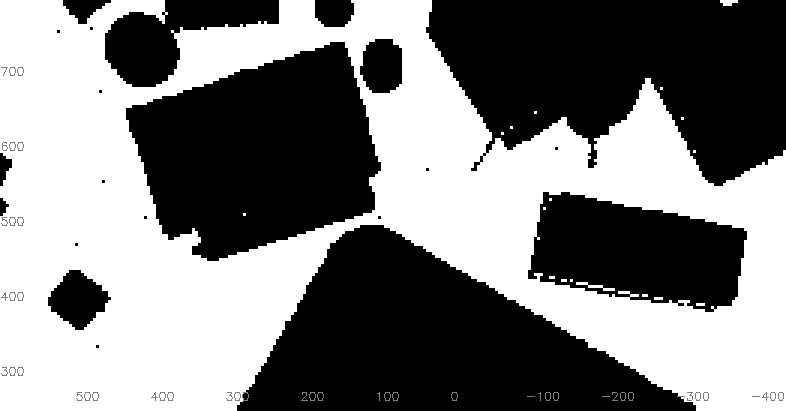

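The map shows the gap between tray and bed is tight for the cover, while the bench left of the bed, around (340,395), is open. I'll move over the knob next.

Call:
{"api": "jog_arm", "payload": {
  "plan": [0.002, -0.02, 0.01, 0, 0, -8.5, 0.004, -0.04, 0.01, 0, 0, -17, 0.006, -0.06, 0.01, 0, 0, -25.5, 0.008, -0.08, 0.01, 0, 0, -34, 0.01, -0.1, 0.01, 0, 0, -42.5, 0.012, -0.12, 0.01, 0, 0, -51, 0.016, -0.14, 0.01, 0, 0, -59.5, 0.02, -0.15, 0.01, 0, 0, -68, 0.02, -0.15, 0.01, 0, 0, -76.5, 0.02, -0.15, 0.01, 0, 0, -85, 0.02, -0.15, 0.01, 0, 0, -93.5, 0.02, -0.15, 0.01, 0, 0, -102, 0.02, -0.15, 0.01, 0, 0, -110.5, 0.02, -0.15, 0.01, 0, 0, -118.3, 0.02, -0.15, 0.01, 0, 0, -118.3, 0.02, -0.15, 0.01, 0, 0, -118.3]
}}

```text
clock: 7.5
eef_pos: [460.8, -236.6, 239.3]
eef_rot: [-3.141, -0.0, 1.388]
wrist_force: [0.5, 1.1, 1.0]
finger_gap: 94.1
finger_force: 0.0
```

```bash
python3 - <<'E'
from h import *
c,im,d=snap('wrist','w1');P=np.load('pics/w1.npz')['P'];print(c['origin'],c['attitude'],manip.read_state()['joints'])
m=(abs(P[:,:,2]-128)<6);print(m.sum());r=cv2.minAreaRect(P[m][:,:2].astype(np.float32));print(r,cv2.boxPoints(r).round(),np.median(P[m][:,2]))
E
```

```text
[ 476.5522776  -155.66564633  419.24538926] [ 2.85475938e+00 -6.05842067e-04 -1.81480671e-01] [-5.45247735e-01  2.03288705e-01  1.56229005e+00  5.40812873e-05
  1.37631321e+00 -3.62490512e-01]
5864
((590.8488159179688, -182.7267608642578), (186.21676635742188, 279.6917724609375), 88.0075912475586) [[ 448. -271.]
 [ 727. -281.]
 [ 734.  -95.]
 [ 454.  -85.]] 130.29004915924176
```

View pics/w1.png

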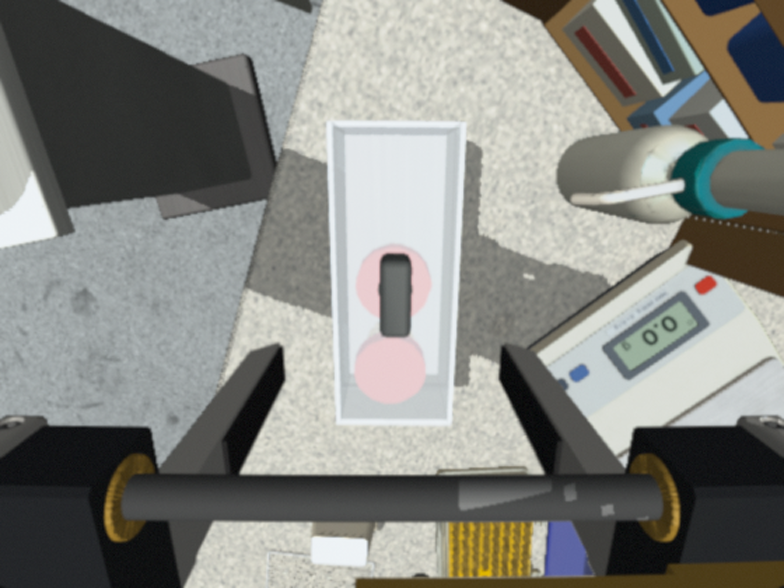

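The wrist view shows the cover seated in the tray, the knob top around (397,297), and the cups at (393,283) and (390,368).

```bash
python3 - <<'E'
from h import *
P=np.load('pics/w1.npz')['P'];c=get_calibration('wrist');v,u=np.mgrid[:420,:560]
b=(u>240)&(u<330)&(v>80)&(v<310)
m=b&(abs(P[:,:,2]-128)<7);r=cv2.minAreaRect(P[m][:,:2].astype(np.float32));print(m.sum(),r,np.median(P[m][:,2]))
m=b&(abs(P[:,:,2]-94)<7);r=cv2.minAreaRect(P[m][:,:2].astype(np.float32));print(m.sum(),r,np.median(P[m][:,2]))
E
```

```text
1252 ((463.04345703125, -243.6829833984375), (56.574607849121094, 21.521835327148438), 79.26095581054688) 128.38061265155716
17411 ((464.96929931640625, -243.59478759765625), (236.3634796142578, 94.25056457519531), 78.60664367675781) 94.81769430205964
```

Call:
{"api": "jog_arm", "payload": {
  "plan": [0.001, -0.005, -0.03, 0, 0, -0.5, 0.001, -0.005, -0.07, 0, 0, -0.5, 0.001, -0.005, -0.105, 0, 0, -0.5, 0.001, -0.005, -0.13, 0, 0, -0.5, 0.001, -0.005, -0.138, 0, 0, -0.5, 0.001, -0.005, -0.138, 0, 0, -0.5]
}}

```text
clock: 8.15
eef_pos: [461.5, -241.8, 101.0]
eef_rot: [-3.14, -0.0, 1.377]
wrist_force: [-0.3, -0.5, 0.8]
finger_gap: 93.8
finger_force: 0.0
```

Call:
{"api": "jog_arm", "payload": {
  "plan": [0, 0, 0, 0, 0, 0, 0, 0, 0, 0, 0, 0, 0, 0, 0, 0, 0, 0, 0, 0, 0, 0, 0, 0, 0, 0, 0, 0, 0, 0, 0, 0, 0, 0, 0, 0, 0, 0, 0, 0, 0, 0, 0, 0, 0, 0, 0, 0, 0, 0, 0, 0, 0, 0],
  "claw": 0.01,
  "force": 30
}}

```text
clock: 9.05
eef_pos: [461.6, -241.9, 101.4]
eef_rot: [-3.142, -0.0, 1.375]
wrist_force: [0.2, -0.2, 0.3]
finger_gap: 25.5
finger_force: 0.0
```

Call:
{"api": "jog_arm", "payload": {
  "plan": [0, 0, 0, 0, 0, 0, 0, 0, 0, 0, 0, 0, 0, 0, 0, 0, 0, 0, 0, 0, 0.01, 0, 0, 0, 0, 0, 0.03, 0, 0, 0, 0, 0, 0.06, 0, 0, 0, 0, 0, 0.1, 0, 0, 0, 0, 0, 0.14, 0, 0, 0, 0, 0, 0.145, 0, 0, 0, 0, 0, 0.145, 0, 0, 0]
}}

```text
clock: 10.05
eef_pos: [461.8, -242.0, 247.5]
eef_rot: [3.14, 0.001, 1.375]
wrist_force: [-0.7, 0.4, -2.8]
finger_gap: 21.8
finger_force: 30.0
```

Call:
{"api": "jog_arm", "payload": {
  "plan": [-0.003, 0.016, 0, 0, 0, 3, -0.009, 0.048, 0, 0, 0, 8, -0.015, 0.08, 0, 0, 0, 13, -0.021, 0.112, 0, 0, 0, 18, -0.027, 0.144, 0, 0, 0, 23, -0.034, 0.176, 0, 0, 0, 28, -0.04, 0.208, 0, 0, 0, 33, -0.046, 0.24, 0, 0, 0, 38, -0.052, 0.272, 0, 0, 0, 43, -0.058, 0.304, 0, 0, 0, 48, -0.064, 0.336, 0, 0, 0, 53, -0.07, 0.368, 0, 0, 0, 58, -0.077, 0.4, 0, 0, 0, 63, -0.083, 0.432, 0, 0, 0, 68, -0.089, 0.464, 0, 0, 0, 73, -0.095, 0.496, 0, 0, 0, 78, -0.101, 0.528, 0, 0, 0, 84, -0.108, 0.56, 0, 0, 0, 90, -0.115, 0.6, 0, 0, 0, 96, -0.122, 0.637, 0, 0, 0, 101]
}}

```text
clock: 12.05
eef_pos: [337.8, 396.4, 244.9]
eef_rot: [-3.14, -0.002, -3.139]
wrist_force: [0.5, -0.4, -2.3]
finger_gap: 21.6
finger_force: 30.0
```

Call:
{"api": "jog_arm", "payload": {
  "plan": [0, 0, 0, 0, 0, 0, 0, 0, -0.03, 0, 0, 0, 0, 0, -0.07, 0, 0, 0, 0, 0, -0.1, 0, 0, 0, 0, 0, -0.125, 0, 0, 0, 0, 0, -0.137, 0, 0, 0, 0, 0, -0.144, 0, 0, 0, 0, 0, -0.147, 0, 0, 0, 0, 0, -0.147, 0, 0, 0]
}}

```text
clock: 12.95
eef_pos: [339.8, 395.2, 99.9]
eef_rot: [3.141, 0.0, 3.138]
wrist_force: [-0.1, 0.0, -1.4]
finger_gap: 21.5
finger_force: 30.0
```

Call:
{"api": "jog_arm", "payload": {
  "plan": [0, 0, -0.0015, 0, 0, 0, 0, 0, -0.003, 0, 0, 0, 0, 0, -0.003, 0, 0, 0]
}}

```text
clock: 13.25
eef_pos: [340.0, 395.5, 97.3]
eef_rot: [3.14, 0.001, 3.138]
wrist_force: [-0.1, 0.8, 3.7]
finger_gap: 22.0
finger_force: 30.0
```

Contact. Releasing and rising.

Call:
{"api": "jog_arm", "payload": {
  "plan": [0, 0, 0, 0, 0, 0, 0, 0, 0, 0, 0, 0, 0, 0, 0, 0, 0, 0, 0, 0, 0, 0, 0, 0, 0, 0, 0, 0, 0, 0, 0, 0, 0.02, 0, 0, 0, 0, 0, 0.06, 0, 0, 0, 0, 0, 0.11, 0, 0, 0, 0, 0, 0.15, 0, 0, 0, 0, 0, 0.15, 0, 0, 0],
  "claw": 0.08
}}

```text
clock: 14.25
eef_pos: [340.8, 396.2, 252.0]
eef_rot: [3.135, 0.006, 3.138]
wrist_force: [0.6, 0.3, -0.4]
finger_gap: 80.2
finger_force: 0.0
```

```bash
python3 - <<'E'
from h import *
c,im,d=snap('top','t4');P=np.load('pics/t4.npz')['P'];v,u=np.mgrid[:420,:560]
# cups tops
m=(abs(P[:,:,2]-77)<6)&(P[:,:,0]>380)&(P[:,:,0]<540)&(P[:,:,1]>-390)&(P[:,:,1]<-100)
n,l,s,ce=cv2.connectedComponentsWithStats(m.astype(np.uint8))
for k in range(1,n):
    if s[k,4]>50: print(s[k],cv2.minEnclosingCircle(P[l==k][:,:2].astype(np.float32)),np.median(P[l==k],0))
E
```

```text
[388 235  21  21 339] ((458.64569091796875, -242.33837890625), 31.277904510498047) [ 458.87664328 -242.2594205    75.17792469]
[413 240  21  21 326] ((441.81268310546875, -316.240234375), 31.146957397460938) [ 442.23587596 -315.08180841   75.38519126]
```

View pics/t4.png

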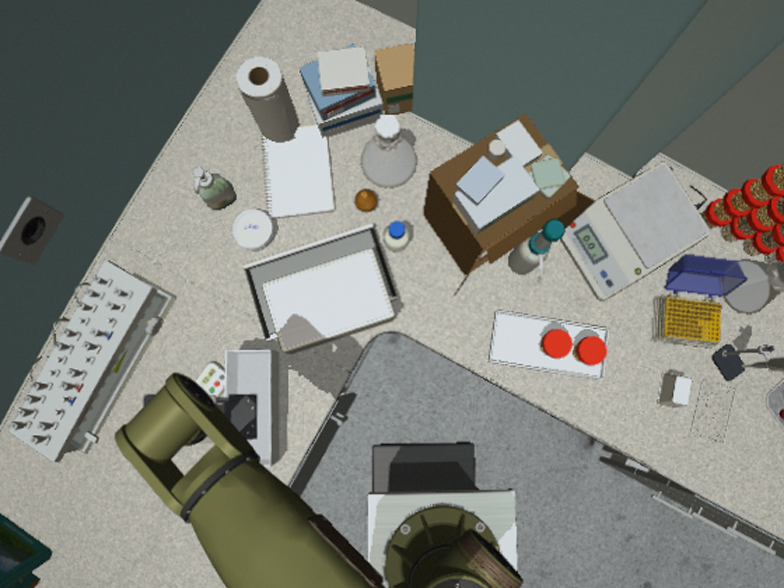

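The cover stands alone left of the bed at about (248,405), the two red-lidded cups are at (557,344) and (591,350), and everything else is undisturbed. Going back for the first cup.

Call:
{"api": "jog_arm", "payload": {
  "plan": [0.003, -0.016, 0, 0, 0, -3, 0.009, -0.048, 0, 0, 0, -8, 0.015, -0.08, 0, 0, 0, -13, 0.021, -0.112, 0, 0, 0, -18, 0.027, -0.144, 0, 0, 0, -23, 0.034, -0.176, 0, 0, 0, -28, 0.04, -0.208, 0, 0, 0, -33, 0.046, -0.24, 0, 0, 0, -38, 0.052, -0.272, 0, 0, 0, -43, 0.058, -0.304, 0, 0, 0, -48, 0.064, -0.336, 0, 0, 0, -53, 0.07, -0.368, 0, 0, 0, -58, 0.077, -0.4, 0, 0, 0, -63, 0.083, -0.432, 0, 0, 0, -68, 0.089, -0.464, 0, 0, 0, -73, 0.095, -0.496, 0, 0, 0, -78, 0.101, -0.528, 0, 0, 0, -84, 0.108, -0.56, 0, 0, 0, -90, 0.115, -0.6, 0, 0, 0, -96, 0.119, -0.638, 0, 0, 0, -101],
  "claw": 0.094
}}

```text
clock: 16.3
eef_pos: [457.5, -244.7, 244.6]
eef_rot: [-3.139, -0.001, 1.368]
wrist_force: [1.1, -0.1, 0.2]
finger_gap: 93.9
finger_force: 0.0
```

Call:
{"api": "jog_arm", "payload": {
  "plan": [0, 0, 0, 0, 0, 0, 0, 0, 0, 0, 0, 0]
}}

```text
clock: 16.5
eef_pos: [457.5, -243.4, 244.7]
eef_rot: [-3.139, -0.001, 1.373]
wrist_force: [0.5, 0.9, 0.6]
finger_gap: 93.9
finger_force: 0.0
```

```bash
python3 - <<'E'
from h import *
c,im,d=snap('wrist','w2');P=np.load('pics/w2.npz')['P'];print(manip.read_state()['eef_pos'],c['origin'])
m=(abs(P[:,:,2]-77)<6)&(P[:,:,0]>380)&(P[:,:,0]<540)&(P[:,:,1]>-390)&(P[:,:,1]<-100)
n,l,s,ce=cv2.connectedComponentsWithStats(m.astype(np.uint8))
for k in range(1,n):
    if s[k,4]>300: print(s[k],cv2.minEnclosingCircle(P[l==k][:,:2].astype(np.float32)),np.median(P[l==k],0))
m=(abs(P[:,:,2]-12)<9)&(P[:,:,2]>8)&(P[:,:,0]>360)&(P[:,:,0]<560)&(P[:,:,1]>-400)&(P[:,:,1]<-90)
r=cv2.minAreaRect(P[m][:,:2].astype(np.float32));print('rim',m.sum(),r,cv2.boxPoints(r).round())
E
```

```text
[ 457.7661365  -242.63191407  245.21526126] [ 474.94155808 -162.91697014  424.80358307]
[ 256  169   55   54 2229] ((461.3397216796875, -245.92098999023438), 30.647706985473633) [ 461.47429137 -244.670073     76.9953381 ]
[ 256  233   51   47 1875] ((445.11181640625, -318.4163513183594), 30.282716751098633) [ 445.47918083 -316.56496853   77.01132903]
rim 1965 ((462.3406982421875, -244.1290740966797), (253.82833862304688, 114.58544921875), 79.78748321533203) [[ 383. -359.]
 [ 496. -379.]
 [ 541. -129.]
 [ 428. -109.]]
```

View pics/w2.png

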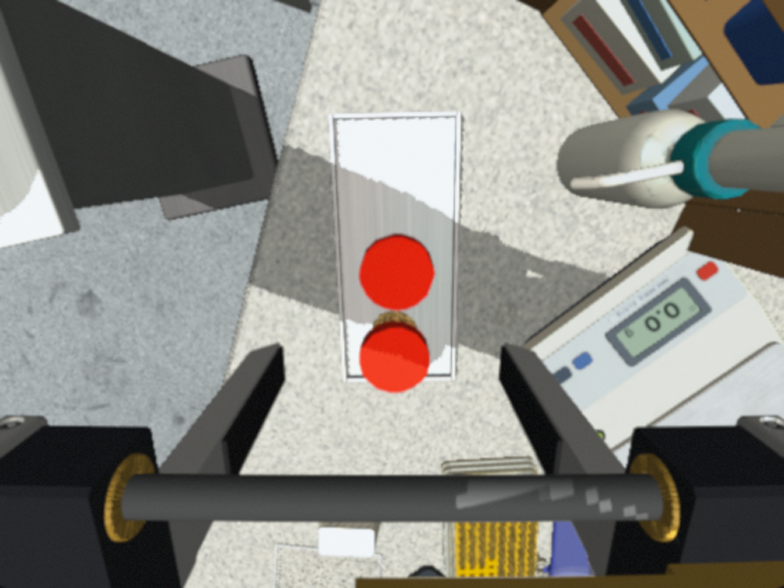

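The wrist view gives the empty-ish tray rim centred at (462,-244), with cups at (460,-244) and (444,-317). Picking cup 1.

Call:
{"api": "jog_arm", "payload": {
  "plan": [0.001, -0.001, -0.04, 0, 0, 0, 0.002, -0.001, -0.08, 0, 0, 0, 0.002, -0.001, -0.12, 0, 0, 0, 0.002, -0.001, -0.155, 0, 0, 0, 0.002, -0.001, -0.185, 0, 0, 0, 0.002, -0.001, -0.199, 0, 0, 0, 0.002, -0.001, -0.199, 0, 0, 0, 0.002, -0.001, -0.199, 0, 0, 0]
}}

```text
clock: 17.35
eef_pos: [461.1, -243.9, 48.6]
eef_rot: [3.14, 0.0, 1.376]
wrist_force: [0.3, -0.1, -0.4]
finger_gap: 93.9
finger_force: 0.0
```

Call:
{"api": "jog_arm", "payload": {
  "plan": [0, 0, 0, 0, 0, 0, 0, 0, 0, 0, 0, 0, 0, 0, 0, 0, 0, 0, 0, 0, 0, 0, 0, 0, 0, 0, 0, 0, 0, 0, 0, 0, 0, 0, 0, 0, 0, 0, 0.02, 0, 0, 0, 0, 0, 0.06, 0, 0, 0, 0, 0, 0.1, 0, 0, 0, 0, 0, 0.15, 0, 0, 0, 0, 0, 0.19, 0, 0, 0, 0, 0, 0.19, 0, 0, 0],
  "claw": 0.05,
  "force": 15
}}

```text
clock: 18.55
eef_pos: [462.0, -244.8, 242.8]
eef_rot: [3.134, 0.003, 1.375]
wrist_force: [0.7, -0.1, -1.8]
finger_gap: 61.1
finger_force: 15.0
```

Call:
{"api": "jog_arm", "payload": {
  "plan": [-0.01, 0.03, 0, 0, 0, 0, -0.01, 0.075, 0, 0, 0, 0, -0.01, 0.12, 0, 0, 0, 0, -0.005, 0.165, 0, 0, 0, 0, 0.0, 0.21, 0, 0, 0, 0, 0.01, 0.255, 0, 0, 0, 0, 0.02, 0.3, 0, 0, 0, 0, 0.035, 0.345, 0, 0, 0, 0, 0.05, 0.39, 0, 0, 0, 0, 0.065, 0.43, 0, 0, 0, 0, 0.075, 0.47, 0, 0, 0, 0, 0.08, 0.505, 0, 0, 0, 0, 0.083, 0.517, 0, 0, 0, 0, 0.083, 0.517, -0.03, 0, 0, 0, 0.083, 0.517, -0.06, 0, 0, 0, 0.083, 0.517, -0.077, 0, 0, 0, 0.083, 0.517, -0.083, 0, 0, 0, 0.083, 0.517, -0.083, 0, 0, 0]
}}

```text
clock: 20.35
eef_pos: [543.5, 272.5, 154.0]
eef_rot: [-3.141, 0.001, 1.375]
wrist_force: [-0.8, 0.2, -0.9]
finger_gap: 60.8
finger_force: 15.0
```

Call:
{"api": "jog_arm", "payload": {
  "plan": [0, 0, -0.001, 0, 0, 0, 0, 0, -0.002, 0, 0, 0, 0, 0, -0.002, 0, 0, 0]
}}

```text
clock: 20.65
eef_pos: [543.8, 273.0, 153.0]
eef_rot: [3.141, -0.0, 1.375]
wrist_force: [0.3, 1.1, -0.6]
finger_gap: 60.6
finger_force: 15.0
```

Call:
{"api": "jog_arm", "payload": {
  "plan": [0, 0, -0.001, 0, 0, 0, 0, 0, -0.001, 0, 0, 0]
}}

```text
clock: 20.85
eef_pos: [543.8, 273.1, 151.7]
eef_rot: [3.141, -0.0, 1.375]
wrist_force: [0.3, 0.8, 0.4]
finger_gap: 60.8
finger_force: 15.0
```

Call:
{"api": "jog_arm", "payload": {
  "plan": [0, 0, 0, 0, 0, 0, 0, 0, 0, 0, 0, 0, 0, 0, 0, 0, 0, 0, 0, 0, 0, 0, 0, 0, 0, 0, 0, 0, 0, 0, 0, 0, 0.02, 0, 0, 0, 0, 0, 0.06, 0, 0, 0, 0, 0, 0.095, 0, 0, 0, 0, 0, 0.095, 0, 0, 0],
  "claw": 0.09
}}

```text
clock: 21.75
eef_pos: [544.9, 273.6, 251.7]
eef_rot: [3.135, -0.005, 1.375]
wrist_force: [0.5, -0.0, 0.2]
finger_gap: 90.0
finger_force: 0.0
```

Call:
{"api": "jog_arm", "payload": {
  "plan": [-0.01, -0.045, 0, 0, 0, 0, -0.025, -0.09, 0, 0, 0, 0, -0.04, -0.135, 0, 0, 0, 0, -0.055, -0.18, 0, 0, 0, 0, -0.07, -0.225, 0, 0, 0, 0, -0.08, -0.27, 0, 0, 0, 0, -0.09, -0.315, 0, 0, 0, 0, -0.095, -0.36, 0, 0, 0, 0, -0.1, -0.405, 0, 0, 0, 0, -0.1, -0.45, 0, 0, 0, 0, -0.1, -0.495, 0, 0, 0, 0, -0.1, -0.54, 0, 0, 0, 0, -0.1, -0.575, 0, 0, 0, 0, -0.1, -0.59, 0, 0, 0, 0, -0.1, -0.59, -0.04, 0, 0, 0, -0.1, -0.59, -0.085, 0, 0, 0, -0.1, -0.59, -0.13, 0, 0, 0, -0.1, -0.59, -0.175, 0, 0, 0, -0.1, -0.59, -0.198, 0, 0, 0, -0.1, -0.59, -0.198, 0, 0, 0],
  "claw": 0.094
}}

```text
clock: 23.75
eef_pos: [442.2, -315.0, 45.2]
eef_rot: [-3.136, -0.003, 1.376]
wrist_force: [0.1, 0.9, 0.8]
finger_gap: 94.2
finger_force: 0.0
```

Call:
{"api": "jog_arm", "payload": {
  "plan": [0, 0, 0, 0, 0, 0, 0, 0, 0, 0, 0, 0, 0, 0, 0, 0, 0, 0, 0, 0, 0, 0, 0, 0],
  "claw": 0.05
}}

```text
clock: 24.15
eef_pos: [444.0, -317.2, 49.5]
eef_rot: [3.14, 0.001, 1.375]
wrist_force: [0.8, -0.8, -0.5]
finger_gap: 65.5
finger_force: 0.0
```

Call:
{"api": "jog_arm", "payload": {
  "plan": [0, 0, 0, 0, 0, 0, 0, 0, 0, 0, 0, 0, 0, 0, 0, 0, 0, 0, 0, 0, 0.02, 0, 0, 0, 0, 0, 0.06, 0, 0, 0, 0, 0, 0.1, 0, 0, 0, 0, 0, 0.15, 0, 0, 0, 0, 0, 0.19, 0, 0, 0, 0, 0, 0.19, 0, 0, 0]
}}

```text
clock: 25.05
eef_pos: [444.8, -317.9, 244.1]
eef_rot: [3.134, 0.004, 1.375]
wrist_force: [0.5, -0.2, 0.2]
finger_gap: 61.0
finger_force: 15.0
```

Call:
{"api": "jog_arm", "payload": {
  "plan": [0, 0.03, 0, 0, 0, 0, 0, 0.075, 0, 0, 0, 0, 0, 0.12, 0, 0, 0, 0, 0, 0.165, 0, 0, 0, 0, 0.005, 0.21, 0, 0, 0, 0, 0.01, 0.255, 0, 0, 0, 0, 0.03, 0.3, 0, 0, 0, 0, 0.05, 0.345, 0, 0, 0, 0, 0.075, 0.39, 0, 0, 0, 0, 0.1, 0.43, 0, 0, 0, 0, 0.12, 0.47, 0, 0, 0, 0, 0.126, 0.495, 0, 0, 0, 0, 0.126, 0.504, 0, 0, 0, 0, 0.126, 0.504, -0.03, 0, 0, 0, 0.126, 0.504, -0.06, 0, 0, 0, 0.126, 0.504, -0.077, 0, 0, 0, 0.126, 0.504, -0.084, 0, 0, 0, 0.126, 0.504, -0.084, 0, 0, 0, 0.126, 0.504, -0.085, 0, 0, 0, 0.126, 0.504, -0.085, 0, 0, 0]
}}

```text
clock: 27.05
eef_pos: [569.7, 186.8, 153.9]
eef_rot: [3.141, -0.0, 1.375]
wrist_force: [-0.2, 0.3, -0.8]
finger_gap: 60.3
finger_force: 15.0
```

Call:
{"api": "jog_arm", "payload": {
  "plan": [0, 0, -0.001, 0, 0, 0, 0, 0, -0.0015, 0, 0, 0, 0, 0, -0.0015, 0, 0, 0]
}}

```text
clock: 27.35
eef_pos: [569.8, 187.1, 152.6]
eef_rot: [3.141, -0.0, 1.375]
wrist_force: [-2.5, -1.4, 4.4]
finger_gap: 60.8
finger_force: 15.0
```

Call:
{"api": "jog_arm", "payload": {
  "plan": [0, 0, 0, 0, 0, 0, 0, 0, 0, 0, 0, 0, 0, 0, 0, 0, 0, 0, 0, 0, 0, 0, 0, 0, 0, 0, 0, 0, 0, 0, 0, 0, 0.02, 0, 0, 0, 0, 0, 0.06, 0, 0, 0, 0, 0, 0.1, 0, 0, 0, -0.06, -0.03, 0.1, 0, 0, 0, -0.1, -0.08, 0.1, 0, 0, 0, -0.12, -0.13, 0.1, 0, 0, 0, -0.12, -0.18, 0.1, 0, 0, 0, -0.12, -0.23, 0.1, 0, 0, 0, -0.12, -0.28, 0.1, 0, 0, 0, -0.12, -0.28, 0.1, 0, 0, 0],
  "claw": 0.09
}}

```text
clock: 28.85
eef_pos: [449.1, -95.7, 252.2]
eef_rot: [3.141, 0.0, 1.373]
wrist_force: [0.9, -0.5, -0.5]
finger_gap: 90.2
finger_force: 0.0
```

```bash
python3 - <<'E'
from h import *
c,im,d=snap('top','t5');P=np.load('pics/t5.npz')['P']
O=np.array([557,230]);ex=np.array([.956,.293]);ey=np.array([-.293,.956])
def comp(zc,tol,x0,x1,y0,y1,mn,lbl):
    m=(abs(P[:,:,2]-zc)<tol)&(P[:,:,0]>x0)&(P[:,:,0]<x1)&(P[:,:,1]>y0)&(P[:,:,1]<y1)
    n,l,s,_=cv2.connectedComponentsWithStats(m.astype(np.uint8))
    for k in range(1,n):
        if s[k,4]>mn:
            q=P[l==k];r=cv2.minAreaRect(q[:,:2].astype(np.float32));w=np.array(r[0])-O;print(lbl,s[k,4],r,np.median(q[:,2]).round(1),'plate z,y',(w@ex).round(),(w@ey).round())
comp(181,7,450,700,80,400,100,'cup');comp(108,7,430,700,80,400,500,'plate')
comp(90,8,180,520,280,520,200,'cover');comp(124,7,180,520,280,520,50,'knob')
E
```

```text
cup 403 ((568.8024291992188, 185.9939422607422), (58.89588165283203, 59.27445602416992), 88.79806518554688) 179.9 plate z,y -2.0 -46.0
cup 404 ((543.0084228515625, 272.19854736328125), (59.451290130615234, 59.23939514160156), 1.976866364479065) 179.9 plate z,y -1.0 44.0
plate 3493 ((556.588623046875, 229.65432739257812), (150.58450317382812, 241.42318725585938), 17.298372268676758) 108.1 plate z,y -0.0 -0.0
cover 2608 ((339.50994873046875, 397.1260070800781), (235.57827758789062, 98.17261505126953), 0.32507824897766113) 90.0 plate z,y -159.0 223.0
knob 159 ((339.9816589355469, 396.269287109375), (22.472686767578125, 52.41582107543945), 89.54544067382812) 123.5 plate z,y -159.0 223.0
```

View pics/t5.png

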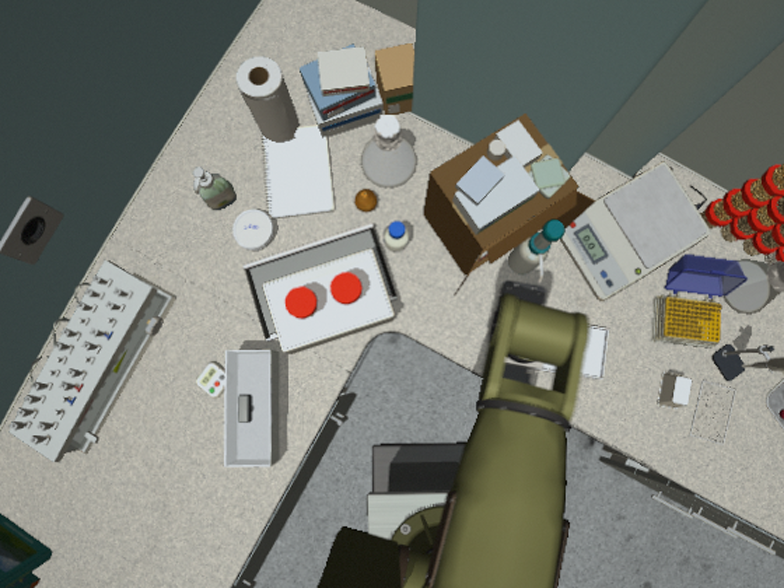

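Both cups stand well inside the plate, at (300,302) and (346,288), and the cover has not moved, at about (340,396). Fetching the cover.

Call:
{"api": "jog_arm", "payload": {
  "plan": [-0.004, 0.02, 0, 0, 0, 5, -0.01, 0.046, 0, 0, 0, 11, -0.016, 0.072, 0, 0, 0, 17, -0.022, 0.098, 0, 0, 0, 23, -0.028, 0.124, 0, 0, 0, 29, -0.034, 0.15, 0, 0, 0, 35, -0.04, 0.18, 0, 0, 0, 41, -0.046, 0.21, 0, 0, 0, 47, -0.052, 0.24, 0, 0, 0, 53, -0.058, 0.27, 0, 0, 0, 59, -0.064, 0.3, 0, 0, 0, 65, -0.07, 0.33, 0, 0, 0, 71, -0.078, 0.36, 0, 0, 0, 77, -0.086, 0.395, 0, 0, 0, 83, -0.094, 0.43, 0, 0, 0, 89, -0.102, 0.465, 0, 0, 0, 95, -0.109, 0.491, 0, 0, 0, 101, -0.109, 0.491, 0, 0, 0, 101, -0.109, 0.491, 0, 0, 0, 101]
}}

```text
clock: 30.8
eef_pos: [340.4, 398.1, 251.7]
eef_rot: [-3.141, -0.0, 3.137]
wrist_force: [0.0, 0.4, 0.2]
finger_gap: 90.5
finger_force: 0.0
```

```bash
python3 - <<'E'
from h import *
c,im,d=snap('wrist','w3');P=np.load('pics/w3.npz')['P'];print(manip.read_state()['eef_pos'],manip.read_state()['eef_rot'])
m=(abs(P[:,:,2]-124)<6)&(P[:,:,0]>250)&(P[:,:,0]<450)&(P[:,:,1]>300)&(P[:,:,1]<480)
n,l,s,_=cv2.connectedComponentsWithStats(m.astype(np.uint8))
for k in range(1,n):
    if s[k,4]>200:print(s[k],cv2.minAreaRect(P[l==k][:,:2].astype(np.float32)))
E
```

```text
[340.71511093 397.5944673  251.88496258] [-3.14132067e+00 -4.84460036e-05  3.13638029e+00]
[ 266  176   23   55 1146] ((341.759521484375, 395.0804443359375), (55.80788803100586, 21.992305755615234), 0.19203168153762817)
```

Call:
{"api": "jog_arm", "payload": {
  "plan": [0, -0.002, -0.04, 0, 0, 0, 0, -0.002, -0.08, 0, 0, 0, 0, -0.002, -0.115, 0, 0, 0, 0, -0.002, -0.143, 0, 0, 0, 0, -0.002, -0.153, 0, 0, 0, 0, -0.002, -0.153, 0, 0, 0, 0, -0.002, -0.153, 0, 0, 0]
}}

```text
clock: 31.55
eef_pos: [341.4, 396.2, 100.4]
eef_rot: [3.14, 0.001, 3.137]
wrist_force: [-0.0, -1.4, -0.3]
finger_gap: 89.7
finger_force: 0.0
```

Call:
{"api": "jog_arm", "payload": {
  "plan": [0, 0, 0, 0, 0, 0, 0, 0, 0, 0, 0, 0, 0, 0, 0, 0, 0, 0, 0, 0, 0, 0, 0, 0, 0, 0, 0, 0, 0, 0, 0, 0, 0, 0, 0, 0, 0, 0, 0, 0, 0, 0, 0, 0, 0, 0, 0, 0, 0, 0, 0, 0, 0, 0, 0, 0, 0, 0, 0, 0, 0, 0, 0, 0, 0, 0, 0, 0, 0, 0, 0, 0],
  "claw": 0.01,
  "force": 30
}}

```text
clock: 32.75
eef_pos: [340.6, 396.0, 98.9]
eef_rot: [-3.141, -0.0, 3.138]
wrist_force: [0.2, 0.5, -0.8]
finger_gap: 21.6
finger_force: 30.0
```

Call:
{"api": "jog_arm", "payload": {
  "plan": [0, 0, 0.01, 0, 0, 0, 0, 0, 0.03, 0, 0, 0, 0, 0, 0.06, 0, 0, 0, 0, 0, 0.1, 0, 0, 0, 0, 0, 0.14, 0, 0, 0, 0, 0, 0.15, 0, 0, 0, 0, 0, 0.15, 0, 0, 0]
}}

```text
clock: 33.45
eef_pos: [340.9, 396.3, 250.3]
eef_rot: [3.14, 0.002, 3.138]
wrist_force: [-0.0, -0.7, -2.4]
finger_gap: 21.8
finger_force: 30.0
```

Call:
{"api": "jog_arm", "payload": {
  "plan": [0.003, -0.016, 0, 0, 0, -3, 0.009, -0.048, 0, 0, 0, -8, 0.015, -0.08, 0, 0, 0, -13, 0.021, -0.112, 0, 0, 0, -18, 0.027, -0.144, 0, 0, 0, -23, 0.034, -0.176, 0, 0, 0, -28, 0.04, -0.208, 0, 0, 0, -33, 0.046, -0.24, 0, 0, 0, -38, 0.052, -0.272, 0, 0, 0, -43, 0.058, -0.304, 0, 0, 0, -48, 0.064, -0.336, 0, 0, 0, -53, 0.07, -0.368, 0, 0, 0, -58, 0.077, -0.4, 0, 0, 0, -63, 0.083, -0.432, 0, 0, 0, -68, 0.089, -0.464, 0, 0, 0, -73, 0.095, -0.496, 0, 0, 0, -78, 0.101, -0.528, 0, 0, 0, -84, 0.108, -0.56, 0, 0, 0, -90, 0.115, -0.6, 0, 0, 0, -96, 0.121, -0.638, 0, 0, 0, -100.7]
}}

```text
clock: 35.45
eef_pos: [460.5, -243.7, 247.0]
eef_rot: [-3.139, -0.001, 1.374]
wrist_force: [1.0, 0.3, -1.3]
finger_gap: 21.9
finger_force: 30.0
```

Call:
{"api": "jog_arm", "payload": {
  "plan": [0, 0, 0, 0, 0, 0, 0, 0, -0.03, 0, 0, 0, 0, 0, -0.07, 0, 0, 0, 0, 0, -0.1, 0, 0, 0, 0, 0, -0.12, 0, 0, 0, 0, 0, -0.12, 0, 0, 0, 0, 0, -0.12, 0, 0, 0]
}}

```text
clock: 36.15
eef_pos: [461.1, -241.8, 128.9]
eef_rot: [-3.14, -0.0, 1.38]
wrist_force: [0.3, -0.2, -1.9]
finger_gap: 21.6
finger_force: 30.0
```

Call:
{"api": "jog_arm", "payload": {
  "plan": [0.0005, 0, -0.01, 0, 0, 0, 0.0005, 0, -0.017, 0, 0, 0, 0.0005, 0, -0.021, 0, 0, 0, 0.0005, 0, -0.0245, 0, 0, 0, 0.0005, 0, -0.0265, 0, 0, 0, 0.0005, 0, -0.0265, 0, 0, 0]
}}

```text
clock: 36.75
eef_pos: [462.3, -242.0, 102.7]
eef_rot: [3.141, 0.0, 1.38]
wrist_force: [-1.8, 0.2, -0.7]
finger_gap: 21.9
finger_force: 30.0
```

Call:
{"api": "jog_arm", "payload": {
  "plan": [0, 0, -0.001, 0, 0, 0, 0, 0, -0.001, 0, 0, 0]
}}

```text
clock: 36.95
eef_pos: [462.3, -242.1, 102.7]
eef_rot: [3.141, 0.0, 1.38]
wrist_force: [-6.4, 2.5, 13.4]
finger_gap: 21.6
finger_force: 30.0
```

Call:
{"api": "jog_arm", "payload": {
  "plan": [0, 0, 0, 0, 0, 0, 0, 0, 0, 0, 0, 0, 0, 0, 0, 0, 0, 0, 0, 0, 0, 0, 0, 0, 0, 0, 0, 0, 0, 0, 0, 0, 0.02, 0, 0, 0, 0, 0, 0.06, 0, 0, 0, 0, 0, 0.11, 0, 0, 0, 0, 0, 0.15, 0, 0, 0, 0, 0, 0.15, 0, 0, 0, 0, 0, 0.15, 0, 0, 0],
  "claw": 0.08
}}

```text
clock: 38.05
eef_pos: [462.2, -241.9, 251.4]
eef_rot: [3.141, 0.0, 1.38]
wrist_force: [-0.0, 0.5, -0.6]
finger_gap: 79.8
finger_force: 0.0
```

```bash
python3 - <<'E'
from h import *
c,im,d=snap('wrist','w4');P=np.load('pics/w4.npz')['P'];v,u=np.mgrid[:420,:560]
b=(u>220)&(u<345)&(v>60)&(v<310)
for z,t in((128,7),(94,7),(14,3)):
    m=b&(abs(P[:,:,2]-z)<t);r=cv2.minAreaRect(P[m][:,:2].astype(np.float32));print(z,m.sum(),r,np.median(P[m][:,2]))
E
```

```text
128 1177 ((466.13043212890625, -244.28863525390625), (55.819541931152344, 21.3395938873291), 78.7905044555664) 128.45997442590897
94 17565 ((466.1470947265625, -244.12319946289062), (236.54037475585938, 96.6785659790039), 79.81204986572266) 94.88717203841736
14 273 ((407.2486877441406, -233.5155029296875), (251.15982055664062, 2.4101619720458984), 79.77155303955078) 14.656969409226633
```

View pics/w4.png

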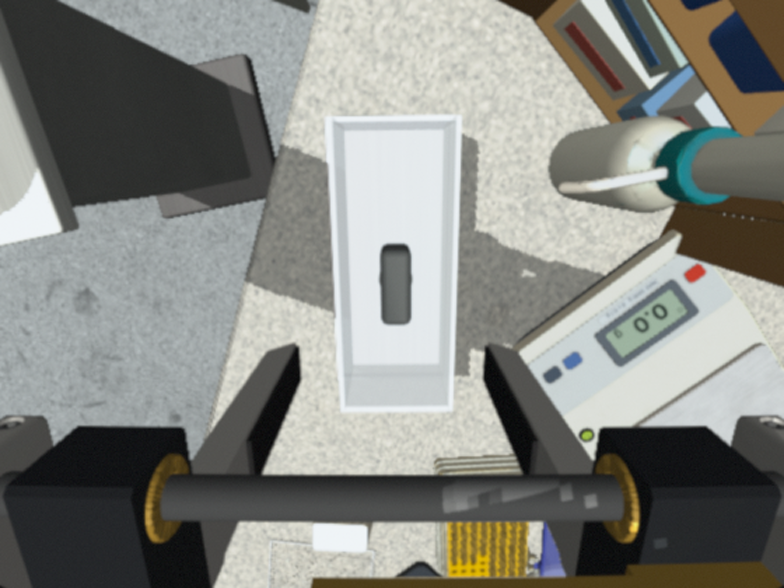

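The cover sits down level in the tray, with the knob at (396,285) and its top at the same height as at the start. A last numeric check, then hand in.

```bash
python3 - <<'E'
from h import *
v,u=np.mgrid[:420,:560]
for f in('w1','w4'):
    P=np.load(f'pics/{f}.npz')['P'];m=(u>250)&(u<320)&(v>90)&(v<275)&(abs(P[:,:,2]-94)<5);q=P[m]
    print(f,np.linalg.lstsq(np.c_[q[:,:2]-[462,-243],np.ones(len(q))],q[:,2],rcond=None)[0])
c,im,d=snap('top','t6');P=np.load('pics/t6.npz')['P']
def cc(zc,x0,x1,y0,y1,mn):
    m=(abs(P[:,:,2]-zc)<7)&(P[:,:,0]>x0)&(P[:,:,0]<x1)&(P[:,:,1]>y0)&(P[:,:,1]<y1)
    n,l,s,_=cv2.connectedComponentsWithStats(m.astype(np.uint8))
    for k in range(1,n):
        if s[k,4]>mn: print(cv2.minAreaRect(P[l==k][:,:2].astype(np.float32)))
cc(181,450,700,80,400,100);cc(108,430,700,80,400,500)
P0=np.load('pics/top0.npz')['P'];
for a,b in((283,164),(261,143),(152,271)): print(P0[b,a].round(),P[b,a].round())
print(manip.read_state()['clock'])
E
```

```text
w1 [ 2.99635790e-04 -1.33976541e-04  9.48578779e+01]
w4 [ 2.36282476e-03 -5.69913205e-04  9.49166366e+01]
((569.0841674804688, 185.824951171875), (58.82124710083008, 59.269309997558594), 3.865553855895996)
((543.0101928710938, 272.1409606933594), (59.48710632324219, 58.8993034362793), 0.25847384333610535)
((556.8344116210938, 229.71176147460938), (150.6740264892578, 240.94387817382812), 17.051225662231445)
[699.  87. 103.] [700.  87.  99.]
[779. 152.  53.] [780. 152.  51.]
[398. 492.  13.] [398. 493.  12.]
38.15
```

```bash
python3 -c "
from cell import manip
print(manip.sign_off())"
```

```text
the job is handed in; nothing more can be done
None
```

I handed the job in at 38 s. By my last measurements, the block lies plate-up on the bed, both cups (only two were there) stand on the plate, the cover is down level on the empty tray, and the bottle, pear and timer have not moved; the judge's result was not shown.

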